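# Dial in the next rhythm and start it

## Task

On the drum machine, turn the big knurled dial clockwise with your fingertips, click by click, until it clicks into the position where its white line points at the one long bar on the panel. Only then press the large square start pad all the way down and let it come up again. Do not press the small stop pad, do not lift, tip or shove the drum machine, and leave the things standing around it alone.

Things in the scene. Friction and masses are not known exactly. Their poses are not given: they have to be found in the camera images.
- unit: The drum machine, a flat dark steel box with wooden cheeks, 180 (x) by 325 (y) by 60 mm high, 1.3 to 2.5 kg, standing loose on rubber feet on the desk. Origin at the centre of its underside, z up; x points to its far long edge, y to its left end (as seen from the robot at yaw 0). The dial is towards its +y end, the two pads towards its -y end; its flat top panel is 60 mm above the origin.
- dial (a joint): Angle of the dial in rad, growing as it turns clockwise seen from above; 0 is the wanted position (white line at the long bar). It has 12 clicks a turn (0.524 rad apart, at ..., -1.047, -0.524, 0, 0.524, ...) and springs by itself into the nearest one; getting over the hump between two clicks takes about 0.08 N m. It starts about one or two clicks before 0, and stops at -2.3 and 2.3.
- dial_centre (a point): Centre of the dial's flat top, fixed to the drum machine at (0, 70, 76) mm in its frame. The dial is a black disc, 104 mm across (too wide to grip), 16 mm proud of the panel, with a knurled rim. It turns about the vertical through this point when a fingertip pressed on its top is dragged round: 38 mm from the axis, 9 to 15 N carries it over the humps, 4 N slips.
- dial_pointer (a point): Outer end of the white line on the dial's top, 46 mm from the dial's axis; it turns with the dial. The wanted bar lies on the panel just outside the dial, on the +x side of the dial's centre in the drum machine's frame: 22 mm long, 7 mm wide, radial; the other click positions have only fine 6 mm ticks.
- start_pad_top (a point): Centre of the top of the start pad, the larger of the two square rubber pads: 40 by 40 mm, standing 9 mm proud of the panel (top 69 mm above the desk), at (-30, -70) mm in the drum machine's frame. It goes straight down.
- start_pad (a joint): How far the start pad is pressed in m: 0 up, 0.005 all the way down. Spring: about 1 N to begin, 5 N at the bottom; it comes up by itself.
- stop_pad_top (a point): Centre of the top of the stop pad, the smaller square rubber pad: 22 by 22 mm, 9 mm proud of the panel, at (45, -70) mm in the drum machine's frame. To be left alone.
- stop_pad (a joint): How far the stop pad is pressed in m: 0 up, 0.005 down.
- bottle: Bystander: upright clear water bottle, 64 mm diameter, 190 mm high, beyond the dial end of the drum machine. Origin at the centre of its underside.
- mug: Bystander: white mug, 80 mm diameter, 90 mm high. Origin at the centre of its underside.
- metronome: Bystander: wooden pyramid metronome, 64 mm across the base, 85 mm high. Origin at the centre of its underside.
- slide: Bystander: upright brass guitar slide (tube), 26 mm diameter, 65 mm high. Origin at the centre of its underside.

How it is judged:
On the way, in this order (a step that is already met when the one before it is completed fails the run):
1. the dial rests in the click at the long bar (value of joint dial between -0.1 and 0.1 rad and velocity of joint dial between -0.15 and 0.15 rad/s), for 0.2 s.
2. the start pad is pressed down (all of step 1 and value of joint start_pad above 0.004 m), for 0.05 s.
At the end, for the whole second after the job is handed in: The dial rests in its click at the long bar (within 0.1 rad), the start pad has been pressed at least 4 mm after that and is up again, the stop pad is up, the drum machine lies flat within 30 mm of where it began, and the bystanders stand within 30 mm of where they began (all of step 1 and value of joint each of start_pad, stop_pad below 0.001 m and linear speed of unit below 0.01 m/s and distance of each of unit, bottle, mug, metronome, slide from where it was at the start of the episode below 0.03 m and angle between unit's own z axis and vertical below 0.05 rad and angle between each of bottle, mug, metronome, slide's own z axis and vertical below 0.2 rad); the robot touches nothing.
It fails at once if the start pad is pressed (over 2.5 mm) while the dial is not at the long bar (value of joint start_pad above 0.0025 m and not (value of joint dial between -0.1 and 0.1 rad)).
It fails at once if the stop pad is pressed (over 2.5 mm) (value of joint stop_pad above 0.0025 m).
It fails at once if the drum machine is lifted, tipped or shoved over 30 mm (height (world z) of unit above 0.01 m or angle between unit's own z axis and vertical above 0.1 rad or distance of unit from where it was at the start of the episode above 0.03 m).
It fails at once if a bystander is lifted, toppled or moved over 30 mm (distance of any of bottle, mug, metronome, slide from where it was at the start of the episode above 0.03 m or angle between any of bottle, mug, metronome, slide's own z axis and vertical above 0.4 rad).
It also fails if it takes over 38 s, if anything falls off the work surface, if the arm or the gripper's body presses on something with over 40 N, if the wrist force passes 120 N, or if a joint passes its speed limit or range.

## Robot

A 6-joint arm with a two-finger parallel gripper is mounted at the origin on the work surface. World frame = base frame: x ahead of the robot, y to its left, z up, the work surface at z = 0. Lengths are in m, angles in rad, forces in N, time in s.
With the tool pointing down it reaches from about 0.35 to 0.8 m from the base axis. Payload 7.3 kg.
Tool frame: the origin (TCP) lies midway between the tips of the shut fingers; the grasp point (between the pads) lies 19 mm behind it; z points along the fingers, y is the line along which they close (so a half turn about z gives the same grasp; the last joint's range is limited). The gripper opens to 85 mm and grips with 20 to 120 N. Pads are 22 mm wide; open, the fingers measure 114 mm over their backs; the gripper's body (76 mm by 85 mm) begins 54 mm behind the grasp point. The pads swing forward as they close: fully open they stand 13 mm farther back than shut.
Start: joints at [-1.277, 0.342, 1.524, -0, 1.275, -0.146], TCP at [0.224, -0.475, 0.194] pointing down, gripper open.
Joint ranges: [-2.53, 2.53], [-0.77, 2.02], [0.04, 2.7], [-1, 4.14], [0.28, 2.66], [-3.11, 3.11]. Speed limits (rad/s): [2.57, 2.57, 3.14, 3.14, 3.14, 3.14].

## Interface

Orientations are given as a rotation vector (axis times angle).
In Python, from workcell import env gives the robot as it stands.
- The arm moves only by the tool send_rows, never from a script. Its argument "targets" is a list of rows, each an object with "hand": the opening, from 0 (shut) to 1 (fully open); "linear": the shift along the tool's x, y, z in mm, a list of three; "delta_rot": the turn, a rotation vector about the tool's x, y, z in rad, a list of three. A call has 1 to 20 rows; each row shifts and turns the commanded pose from where the row before left it, along the tool's axes as they then stand; what a row does not reach is not made up. A row lasts 1/10 s, in which the tool goes at most 50 mm and 8.59 degrees, less where a joint would pass 70% of its speed; a pose out of reach is approached as far as the arm can. A call with a gripper value outside its range is refused whole. The fingers move at their own pace and stop on an object; "force" is the grip in N (left out, the last holds). Time passes only in rows, so rows that do not move let the fingers close. It gives the time, the measured TCP pose, the force, the opening and the grip force at its end, in the units of the state.
- env.get_obs(): the state, without advancing time (a new reading comes with each control period).
- env.get_image(name): name is "scene" or "top" or "wrist"; returns the picture (420x560x3 uint8, red, green, blue); there is no depth.
- env.camera_model(name): a dict with "mtx" (3x3 intrinsics, pixels), "k1" (the pictures are not rectified: a ray, as slopes to the right and down, at radius r is drawn at 1 + k1 r^2 times it, then the intrinsics apply), "extrinsics" (4x4, takes a point from camera to world coordinates). Camera axes: x right, y up, looking along -z (the intrinsics and any distortion apply to the point x, -y, -z); pixel columns grow to the right and rows downward; lengths in m; the calibration is good to about 2 mm. A picture is of the moment at which its call begins: read the wrist's pose just before it. camera_model takes no time and is no camera call; for the wrist camera it gives the pose at the moment of the call.
- env.finish_job(): hands the job in; it is judged then, once.
The state is a dict: "t": time; "qpos": joint angles; "joint_velocities": joint speeds; "joint_torque": joint torques, N m; "eef_pos": TCP position; "ee_rot": TCP orientation; "wrist_force": force on the tool from outside, world axes, zero at the start; "moment": the same for the moment, N m; "opening": finger opening in m; "gripper_force": force on a finger pad.
Only numpy, scipy, OpenCV 4.12 (cv2) and the standard library are available. Lean on these libraries where they do the work, as an engineer would, in place of code of your own. Each camera call takes 0.05 s, during which the arm holds its last target. There are 200 camera calls.

## Working session

There is one attempt and no reset: what is moved stays moved. The work goes in short steps, Python scripts to look and compute and a tool call to move; the robot and the scene stay as the last step left them, time stands still between calls to the robot, and variables do not carry over. Pictures are saved under pics/ and viewed, at most 10 in all, crops included, and the job is handed in when it is done.

Besides the shell and the picture viewer there is one more tool, called after ">>>" as a command line: name --argument value ..., lists and objects as JSON in quotes. send_rows: Moves the arm, as the interface text tells. Its arguments: {"type":"object","properties":{"targets":{"type":"array","items":{"type":"object","properties":{"hand":{"type":"number"},"linear":{"type":"array","items":{"type":"number"}},"delta_rot":{"type":"array","items":{"type":"number"}}}}},"force":{"type":"number"}},"required":["targets"]}

```bash
mkdir -p pics; cat > h.py <<'E'
import numpy as np, cv2
from workcell import env
def grab(n,f):
    m=env.camera_model(n); im=env.get_image(n); cv2.imwrite('pics/'+f,im[:,:,::-1]); return im,m
def ray(m,u,v):
    K=np.array(m['mtx'],float);k1=m['k1'];d=[k1,0,0,0]
    x,y=(u-K[0,2])/K[0,0],(v-K[1,2])/K[1,1]
    a,b=x,y
    for _ in range(20):
        s=1+k1*(a*a+b*b); a,b=x/s,y/s
    T=np.array(m['extrinsics']); return T[:3,3],T[:3,:3]@np.array([a,-b,-1])
def onz(m,u,v,z):
    o,d=ray(m,u,v); return o+d*(z-o[2])/d[2]
def proj(m,p):
    T=np.array(m['extrinsics']);K=np.array(m['mtx']); c=T[:3,:3].T@(np.array(p)-T[:3,3])
    a,b=c[0]/-c[2],-c[1]/-c[2]; s=1+m['k1']*(a*a+b*b)
    return K[0,0]*a*s+K[0,2],K[1,1]*b*s+K[1,2]
E
python3 - <<'E'
from h import *
o=env.get_obs();print(o)
a,m=grab('top','top1.png');b,_=grab('scene','sc1.png')
print(m)
E
```

```text
{'t': 0.0, 'qpos': array([-1.27701140e+00,  3.42727164e-01,  1.52509087e+00, -3.79675761e-06,
        1.27542198e+00, -1.45969609e-01]), 'joint_velocities': array([-5.65450164e-04, -2.13738694e-03, -3.99887129e-05, -1.00995685e-03,
        2.12618338e-03, -2.11977183e-06]), 'joint_torque': array([ 2.44320996e-03, -4.33673537e+01, -2.46006078e+01, -1.12289822e-04,
        7.92012666e-03, -2.41628106e-05]), 'eef_pos': array([ 0.22338785, -0.4745473 ,  0.19339795]), 'ee_rot': array([-3.06435294e+00, -6.84855729e-01,  1.96660191e-04]), 'wrist_force': array([ 0.45312965,  0.24491329, -0.40026915]), 'moment': array([0.01655432, 0.0362952 , 0.0256492 ]), 'gripper_force': 0.0, 'opening': 0.08546481110323705}
{'mtx': array([[451.22452007,   0.        , 273.29747529],
       [  0.        , 451.22452007, 206.55712224],
       [  0.        ,   0.        ,   1.        ]]), 'k1': -0.03253146671442125, 'extrinsics': array([[ 0.02612231,  0.99539621, -0.09221718,  0.49978024],
       [-0.99936017,  0.02374866, -0.02674416,  0.05383299],
       [-0.024431  ,  0.0928568 ,  0.9953797 ,  1.1677845 ],
       [ 0.        ,  0.        ,  0.        ,  1.        ]])}
```

View pics/top1.png

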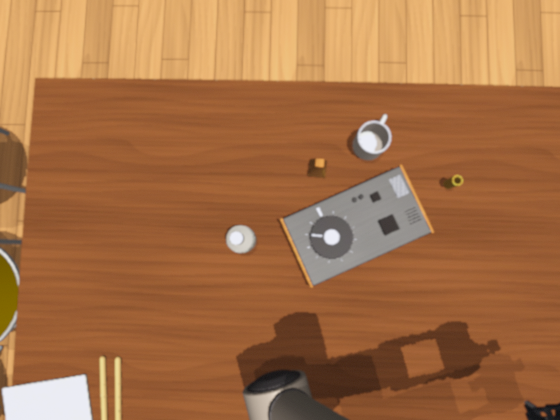

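View pics/sc1.png

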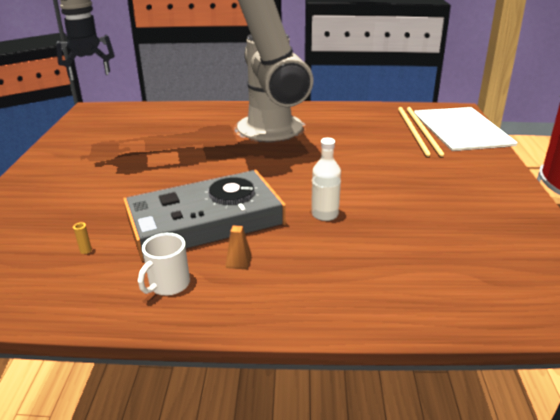

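The top view shows the dial at about (331,237) with its white line pointing left, and the long bar at (319,212). The start pad is at (388,225) and the stop pad at (375,197). I'll take exact positions from a zoomed crop.

```bash
python3 - <<'E'
from h import *
im=cv2.imread('pics/top1.png');m=env.camera_model('top')
c=im[155:295,270:450]; cv2.imwrite('pics/crop.png',cv2.resize(c,None,fx=4.4,fy=4.2,interpolation=cv2.INTER_CUBIC))
g=cv2.cvtColor(im,cv2.COLOR_BGR2GRAY);hsv=cv2.cvtColor(im,cv2.COLOR_BGR2HSV)
roi=np.zeros_like(g);roi[160:292,275:440]=255
dk=((g<75)&(hsv[...,1]<80)&(roi>0)).astype(np.uint8)
n,l,s,ce=cv2.connectedComponentsWithStats(dk)
for i in range(1,n):
    if s[i,4]>40:
        (cx,cy),r=cv2.minEnclosingCircle(cv2.findContours((l==i).astype(np.uint8),0,2)[0][0])
        print('dark',s[i],ce[i],(cx,cy),r,onz(m,cx,cy,.07)[:2],onz(m,*ce[i],.069)[:2])
w=((g>170)&(hsv[...,1]<60)&(roi>0)).astype(np.uint8)
n,l,s,ce=cv2.connectedComponentsWithStats(w)
for i in range(1,n):
    if s[i,4]>8: print('white',s[i],ce[i],onz(m,*ce[i],.066)[:2])
gr=((hsv[...,1]<60)&(roi>0)).astype(np.uint8)
gr=cv2.morphologyEx(gr,2,np.ones((5,5)))
k=max(cv2.findContours(gr,0,2)[0],key=cv2.contourArea);R=cv2.minAreaRect(k);B=cv2.boxPoints(R)
P=np.array([onz(m,u,v,.06)[:2] for u,v in B]);print('box',B,P,P.mean(0),np.linalg.norm(P-np.roll(P,1,0),axis=1))
E
```

```text
dark [371 193   9   8  51] [374.92156863 196.60784314] (375.0, 196.5) 4.272101879119873 [ 0.63204112 -0.16417094] [ 0.63189198 -0.16417972]
dark [379 216  19  18 216] [387.84722222 224.38888889] (388.0, 224.0) 9.848958015441895 [ 0.56564489 -0.19600335] [ 0.56475089 -0.19586387]
white [389 175  20  23 245] [398.67346939 185.86530612] [ 0.66015843 -0.22281252]
white [316 207   7  10  44] [319.02272727 211.31818182] [ 0.59283375 -0.02868955]
white [324 229  16  16 200] [331.295 236.55 ] [ 0.53198609 -0.05953087]
white [312 234  10   3  27] [316.37037037 235.03703704] [ 0.53475653 -0.0232288 ]
box [[282.6058  217.98445]
 [399.98782 164.97322]
 [430.39578 232.30513]
 [313.01376 285.31635]] [[ 0.57473964  0.05996558]
 [ 0.71334786 -0.22761278]
 [ 0.54842393 -0.3017809 ]
 [ 0.41297299 -0.01771857]] [ 0.56237111 -0.12178667] [0.17945272 0.31923902 0.18083366 0.31470361]
```

View pics/crop.png

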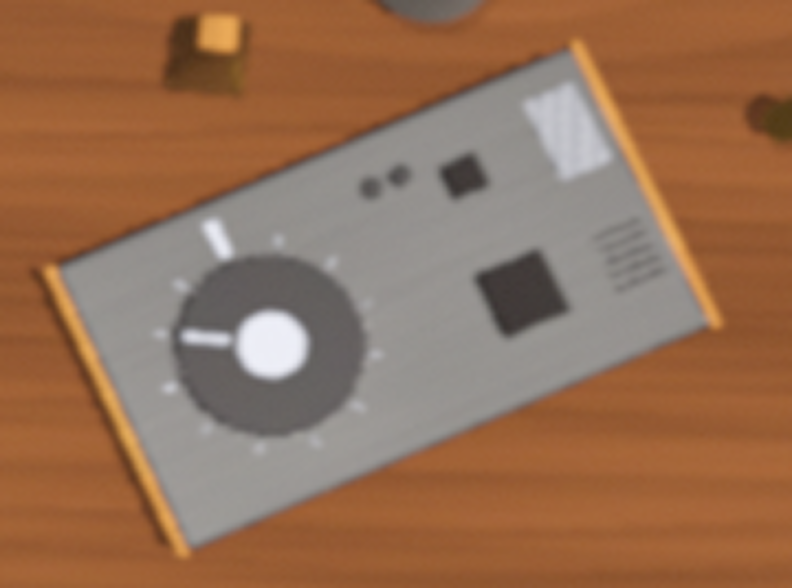

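The crop shows the white line left of the hub, 60–62° anticlockwise of the long bar, so it needs two clicks clockwise. The unit's yaw is about 25.3° and the dial centre is near (0.5315, -0.058). The pad spacing matches the sizes given. I'll move above the dial with the fingers shut.

>>> send_rows --targets '[{"hand": 0,"linear": [20,-9,0]},{"hand": 0,"linear": [35,-16,0]},{"hand": 0,"linear": [35,-16,0]},{"hand": 0,"linear": [35,-16,0]},{"hand": 0,"linear": [35,-16,0]},{"hand": 0,"linear": [35,-16,0]},{"hand": 0,"linear": [35,-16,0]},{"hand": 0,"linear": [35,-16,0]},{"hand": 0,"linear": [35,-16,0]},{"hand": 0,"linear": [35,-16,0]},{"hand": 0,"linear": [35,-16,0]},{"hand": 0,"linear": [35,-16,0]},{"hand": 0,"linear": [35,-16,0]},{"hand": 0,"linear": [35,-12,0]},{"hand": 0,"linear": [0,0,30]},{"hand": 0,"linear": [0,0,35]},{"hand": 0,"linear": [0,0,20]},{"hand": 0,"linear": [0,0,8]},{"hand": 0},{"hand": 0}]'

```text
validation failed for argument at $.ta...
```

>>> send_rows --targets '[{"hand": 0,"linear": [20,-9,0],"delta_rot": [0,0,0]},{"hand": 0,"linear": [35,-16,0],"delta_rot": [0,0,0]},{"hand": 0,"linear": [35,-16,0],"delta_rot": [0,0,0]},{"hand": 0,"linear": [35,-16,0],"delta_rot": [0,0,0]},{"hand": 0,"linear": [35,-16,0],"delta_rot": [0,0,0]},{"hand": 0,"linear": [35,-16,0],"delta_rot": [0,0,0]},{"hand": 0,"linear": [35,-16,0],"delta_rot": [0,0,0]},{"hand": 0,"linear": [35,-16,0],"delta_rot": [0,0,0]},{"hand": 0,"linear": [35,-16,0],"delta_rot": [0,0,0]},{"hand": 0,"linear": [35,-16,0],"delta_rot": [0,0,0]},{"hand": 0,"linear": [35,-16,0],"delta_rot": [0,0,0]},{"hand": 0,"linear": [35,-16,0],"delta_rot": [0,0,0]},{"hand": 0,"linear": [35,-16,0],"delta_rot": [0,0,0]},{"hand": 0,"linear": [35,-12,0],"delta_rot": [0,0,0]},{"hand": 0,"linear": [0,0,30],"delta_rot": [0,0,0]},{"hand": 0,"linear": [0,0,35],"delta_rot": [0,0,0]},{"hand": 0,"linear": [0,0,20],"delta_rot": [0,0,0]},{"hand": 0,"linear": [0,0,8],"delta_rot": [0,0,0]},{"hand": 0,"linear": [0,0,0],"delta_rot": [0,0,0]},{"hand": 0,"linear": [0,0,0],"delta_rot": [0,0,0]}]'

```text
t: 2.1
eef_pos: [0.5633, -0.0804, 0.1021]
ee_rot: [3.065, 0.685, 0.002]
wrist_force: [-0.1, -0.3, 0.2]
opening: 0.0
gripper_force: 0.0
```

>>> send_rows --targets '[{"hand": 0,"linear": [0,0,12],"delta_rot": [0,0,0]},{"hand": 0,"linear": [0,0,8],"delta_rot": [0,0,0]},{"hand": 0,"linear": [0,0,3],"delta_rot": [0,0,0]},{"hand": 0,"linear": [0,0,1],"delta_rot": [0,0,0]},{"hand": 0,"linear": [0,0,0],"delta_rot": [0,0,0]}]'

```text
t: 2.6
eef_pos: [0.5627, -0.0801, 0.077]
ee_rot: [3.066, 0.685, -0.0]
wrist_force: [-0.8, -0.3, 0.2]
opening: -0.0001
gripper_force: 0.0
```

```bash
python3 - <<'E'
from h import *
im,m=grab('wrist','w1.png')
print(proj(m,[.5315,-.058,.076]))
E
```

```text
(np.float64(228.25725536216586), np.float64(263.2816736168163))
```

View pics/w1.png

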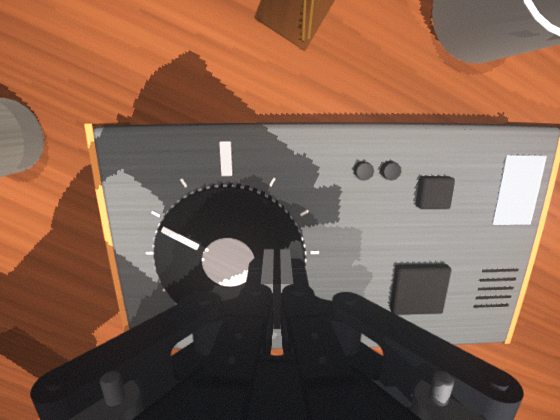

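The wrist view shows the hub at (228,262), where the projection put it. The line is at (180,238) and the bar at (226,158), so two clicks remain. Next I press.

>>> send_rows --targets '[{"hand": 0,"linear": [0,0,1],"delta_rot": [0,0,0]},{"hand": 0,"linear": [0,0,1],"delta_rot": [0,0,0]},{"hand": 0,"linear": [0,0,0],"delta_rot": [0,0,0]}]'

```text
t: 2.95
eef_pos: [0.5626, -0.0801, 0.075]
ee_rot: [3.066, 0.685, -0.0]
wrist_force: [-0.1, -1.0, -0.1]
opening: -0.0001
gripper_force: 0.0
```

>>> send_rows --targets '[{"hand": 0,"linear": [0,0,0.7],"delta_rot": [0,0,0]},{"hand": 0,"linear": [0,0,0],"delta_rot": [0,0,0]}]'

```text
t: 3.15
eef_pos: [0.5626, -0.0801, 0.0744]
ee_rot: [3.066, 0.685, -0.0]
wrist_force: [-0.2, 1.0, -0.1]
opening: -0.0001
gripper_force: 0.0
```

>>> send_rows --targets '[{"hand": 0,"linear": [0,0,0.7],"delta_rot": [0,0,0]},{"hand": 0,"linear": [0,0,0],"delta_rot": [0,0,0]}]'

```text
t: 3.35
eef_pos: [0.5626, -0.0801, 0.0736]
ee_rot: [3.066, 0.685, -0.0]
wrist_force: [-0.1, -0.1, -0.8]
opening: -0.0002
gripper_force: 0.0
```

>>> send_rows --targets '[{"hand": 0,"linear": [0,0,0.7],"delta_rot": [0,0,0]},{"hand": 0,"linear": [0,0,0],"delta_rot": [0,0,0]}]'

```text
t: 3.55
eef_pos: [0.5626, -0.0801, 0.0729]
ee_rot: [3.066, 0.685, -0.0]
wrist_force: [0.5, -0.5, -0.3]
opening: -0.0001
gripper_force: 0.0
```

>>> send_rows --targets '[{"hand": 0,"linear": [0,0,0.7],"delta_rot": [0,0,0]},{"hand": 0,"linear": [0,0,0],"delta_rot": [0,0,0]}]'

```text
t: 3.75
eef_pos: [0.5626, -0.0801, 0.0722]
ee_rot: [3.066, 0.685, -0.0]
wrist_force: [-0.4, -0.2, 0.1]
opening: 0.0002
gripper_force: 0.0
```

>>> send_rows --targets '[{"hand": 0,"linear": [0,0,0.7],"delta_rot": [0,0,0]},{"hand": 0,"linear": [0,0,0],"delta_rot": [0,0,0]}]'

```text
t: 3.95
eef_pos: [0.5626, -0.0801, 0.0715]
ee_rot: [-3.066, -0.685, 0.0]
wrist_force: [-0.9, 0.3, -0.3]
opening: -0.0002
gripper_force: 0.0
```

>>> send_rows --targets '[{"hand": 0,"linear": [0,0,0.7],"delta_rot": [0,0,0]},{"hand": 0,"linear": [0,0,0],"delta_rot": [0,0,0]}]'

```text
t: 4.15
eef_pos: [0.5626, -0.0801, 0.0708]
ee_rot: [3.066, 0.685, -0.0]
wrist_force: [0.6, -0.6, 0.3]
opening: -0.0003
gripper_force: 0.0
```

```bash
python3 - <<'E'
from h import *
o=env.get_obs();print(o['wrist_force'],o['eef_pos'])
im,m=grab('wrist','w2.png');a,_=grab('scene','sc2.png')
m=env.camera_model('wrist');print(proj(m,o['eef_pos']))
A=cv2.resize(im[170:380,130:390,::-1],(600,480));B=cv2.resize(a[150:270,100:310,::-1],(600,340))
cv2.imwrite('pics/c2.png',np.hstack([cv2.resize(A,(400,320)),cv2.resize(B,(400,320))]))
E
```

```text
[ 0.64760428 -0.61464688  0.28041173] [ 0.56260449 -0.08009637  0.0707903 ]
(np.float64(277.59341979868503), np.float64(238.1998852258585))
```

View pics/c2.png

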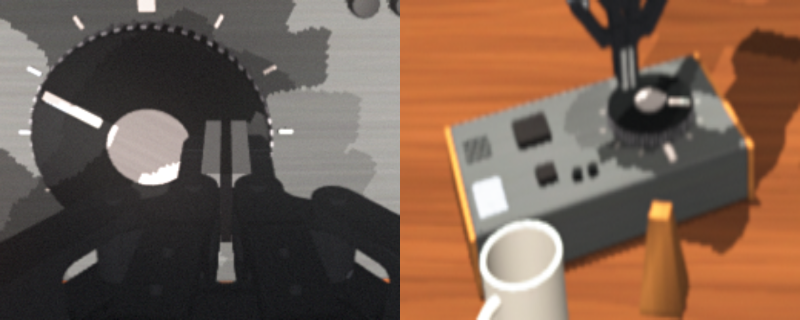

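The wrist view puts the fingertips over the dial, right of the hub, with no contact yet. I'll keep lowering in small steps.

>>> send_rows --targets '[{"hand": 0,"linear": [0,0,0.8],"delta_rot": [0,0,0]},{"hand": 0,"linear": [0,0,0],"delta_rot": [0,0,0]}]'

```text
t: 4.45
eef_pos: [0.5626, -0.0801, 0.07]
ee_rot: [3.066, 0.685, -0.0]
wrist_force: [0.5, 0.3, -0.0]
opening: -0.0002
gripper_force: 0.0
```

>>> send_rows --targets '[{"hand": 0,"linear": [0,0,0.8],"delta_rot": [0,0,0]},{"hand": 0,"linear": [0,0,0],"delta_rot": [0,0,0]}]'

```text
t: 4.65
eef_pos: [0.5626, -0.0801, 0.0692]
ee_rot: [3.066, 0.685, -0.0]
wrist_force: [-0.0, -1.0, 0.7]
opening: 0.0003
gripper_force: 0.0
```

>>> send_rows --targets '[{"hand": 0,"linear": [0,0,0.8],"delta_rot": [0,0,0]},{"hand": 0,"linear": [0,0,0],"delta_rot": [0,0,0]}]'

```text
t: 4.85
eef_pos: [0.5626, -0.0801, 0.0684]
ee_rot: [3.066, 0.685, -0.0]
wrist_force: [-0.5, 0.2, 0.1]
opening: -0.0
gripper_force: 0.0
```

```bash
python3 - <<'E'
from h import *
o=env.get_obs()
a,m=grab('scene','sc3.png');w,mw=grab('wrist','w3.png')
def draw(im,m,box,s):
    x0,y0,x1,y1=box
    c=cv2.resize(np.ascontiguousarray(im[y0:y1,x0:x1,::-1]),None,fx=s,fy=s,interpolation=cv2.INTER_CUBIC)
    for p,col in [(o['eef_pos'],(0,0,255)),([*o['eef_pos'][:2],.076],(0,255,0)),([.5315,-.058,.076],(255,0,0))]:
        u,v=proj(m,p);cv2.circle(c,(int((u+.5-x0)*s),int((v+.5-y0)*s)),3,col,1)
    return c
A=draw(a,m,(190,130,290,230),4);B=draw(w,mw,(200,200,300,300),4)
cv2.imwrite('pics/c3.png',np.hstack([A,B]))
E
```

```text
(no output)
```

View pics/c3.png

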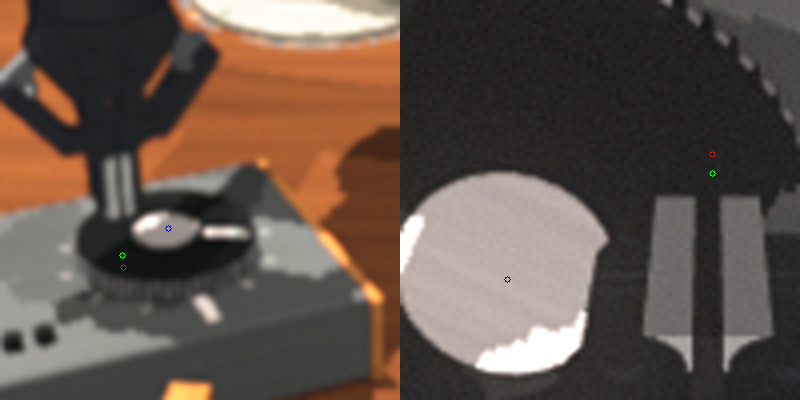

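```bash
python3 - <<'E'
from h import *
o=env.get_obs();print(o['wrist_force'],o['eef_pos'],o['qpos'],o['joint_torque'])
m=env.camera_model('scene');mw=env.camera_model('wrist')
a,d=ray(m,219.5,183.7);b,e=ray(mw,277.5,249.2)
s=np.linalg.lstsq(np.c_[d,-e],b-a,rcond=None)[0];print(a+d*s[0],b+e*s[1])
h,_=ray(m,0,0);print('scene cam',a,'wrist cam',b)
# dial hub check, two views
a,d=ray(m,190+163/4,130+229/4);b,e=ray(mw,228,269)
s=np.linalg.lstsq(np.c_[d,-e],b-a,rcond=None)[0];print('hub',a+d*s[0],b+e*s[1])
E
```

```text
[-0.41674897 -1.4772264  -0.76683781] [ 0.56264609 -0.08010166  0.0684807 ] [-2.76203967e-01  5.45412609e-01  1.57012250e+00 -9.65223413e-05
  1.02605436e+00  8.54845646e-01] [-9.87110870e-04 -5.01007462e+01 -2.11441737e+01 -4.14572369e-04
 -2.92135219e-04  1.53756406e-05]
[ 0.5710959  -0.07824479  0.10581071] [ 0.57088816 -0.07593791  0.10543281]
scene cam [1.53431802 0.09778369 0.65084809] wrist cam [ 0.63001961 -0.04730688  0.24770317]
hub [ 0.53145038 -0.060092    0.07420104] [ 0.53125969 -0.0590108   0.07423665]
```

```bash
python3 - <<'E'
import cv2,numpy as np
a=cv2.imread('pics/sc3.png')[130:230,190:290];b=cv2.imread('pics/w3.png')[200:300,200:300]
f=lambda c:cv2.resize((np.clip((c.astype(float)-5)/70,0,1)**.6*255).astype(np.uint8),None,fx=4,fy=4,interpolation=2)
cv2.imwrite('pics/c4.png',np.hstack([f(a),f(b)]))
E
```

```text
(no output)
```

View pics/c4.png

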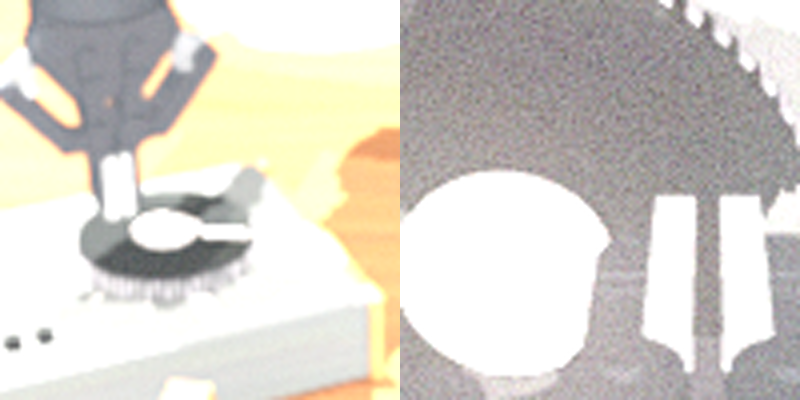

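The stretched view shows the finger tips ending clear of the dial. Two-view casting puts them at z≈0.105, about 37 mm above the reported TCP, and the force is zero, so they really are still in the air. I'll go on down, checking the force.

>>> send_rows --targets '[{"hand": 0,"linear": [0,0,2],"delta_rot": [0,0,0]},{"hand": 0,"linear": [0,0,2],"delta_rot": [0,0,0]},{"hand": 0,"linear": [0,0,2],"delta_rot": [0,0,0]},{"hand": 0,"linear": [0,0,2],"delta_rot": [0,0,0]},{"hand": 0,"linear": [0,0,0],"delta_rot": [0,0,0]}]'

```text
t: 5.45
eef_pos: [0.5624, -0.08, 0.0601]
ee_rot: [-3.066, -0.685, 0.001]
wrist_force: [0.2, 0.1, -0.4]
opening: 0.0002
gripper_force: 0.0
```

```bash
python3 - <<'E'
from h import *
o=env.get_obs();print(o['wrist_force'],o['eef_pos'])
a,m=grab('scene','sc5.png');w,mw=grab('wrist','w5.png')
g=w.min(2);c=(g[200:330,230:330]>95).astype(np.uint8)
n,l,s,ce=cv2.connectedComponentsWithStats(c);print([list(x) for x in s if x[4]>40])
c=lambda im,x0,y0:cv2.resize(np.ascontiguousarray(im[y0:y0+100,x0:x0+100,::-1]),None,fx=4,fy=4,interpolation=2)
cv2.imwrite('pics/c5.png',np.hstack([c(a,190,130),c(w,200,200)]))
E
```

```text
[ 0.17930687  0.07166218 -0.35306745] [ 0.56239795 -0.08001822  0.06007736]
[[np.int32(0), np.int32(0), np.int32(100), np.int32(130), np.int32(9986)], [np.int32(90), np.int32(14), np.int32(10), np.int32(18), np.int32(50)], [np.int32(74), np.int32(34), np.int32(26), np.int32(66), np.int32(1340)], [np.int32(0), np.int32(49), np.int32(19), np.int32(51), np.int32(707)], [np.int32(31), np.int32(50), np.int32(12), np.int32(43), np.int32(388)], [np.int32(51), np.int32(50), np.int32(12), np.int32(43), np.int32(386)]]
```

View pics/c5.png

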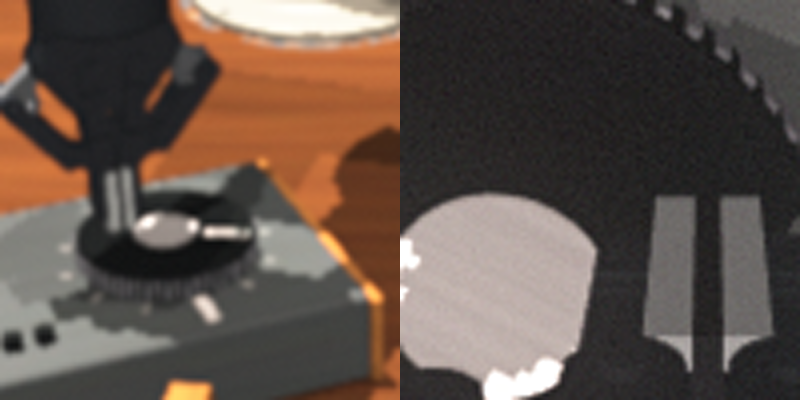

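The fingertips are 3 px lower in the scene view but still clear of the dial surface, so I continue down.

>>> send_rows --targets '[{"hand": 0,"linear": [0,0,2],"delta_rot": [0,0,0]},{"hand": 0,"linear": [0,0,2],"delta_rot": [0,0,0]},{"hand": 0,"linear": [0,0,2],"delta_rot": [0,0,0]},{"hand": 0,"linear": [0,0,2],"delta_rot": [0,0,0]},{"hand": 0,"linear": [0,0,1],"delta_rot": [0,0,0]},{"hand": 0,"linear": [0,0,0],"delta_rot": [0,0,0]}]'

```text
t: 6.15
eef_pos: [0.5626, -0.0801, 0.0513]
ee_rot: [-3.066, -0.685, 0.001]
wrist_force: [1.3, -0.3, 0.4]
opening: -0.0001
gripper_force: 0.0
```

>>> send_rows --targets '[{"hand": 0,"linear": [0,0,1],"delta_rot": [0,0,0]},{"hand": 0,"linear": [0,0,1],"delta_rot": [0,0,0]}]'

```text
t: 6.35
eef_pos: [0.5628, -0.0801, 0.0495]
ee_rot: [3.066, 0.685, 0.0]
wrist_force: [0.2, 0.2, 0.2]
opening: 0.0
gripper_force: 0.0
```

>>> send_rows --targets '[{"hand": 0,"linear": [0,0,1],"delta_rot": [0,0,0]},{"hand": 0,"linear": [0,0,1],"delta_rot": [0,0,0]}]'

```text
t: 6.55
eef_pos: [0.5627, -0.0801, 0.0474]
ee_rot: [3.066, 0.685, -0.0]
wrist_force: [0.3, 0.5, 1.2]
opening: 0.0003
gripper_force: 0.0
```

>>> send_rows --targets '[{"hand": 0,"linear": [0,0,1],"delta_rot": [0,0,0]},{"hand": 0,"linear": [0,0,1],"delta_rot": [0,0,0]}]'

```text
t: 6.75
eef_pos: [0.5627, -0.0801, 0.0454]
ee_rot: [3.066, 0.685, 0.0]
wrist_force: [0.8, -0.2, 0.1]
opening: -0.0003
gripper_force: 0.0
```

>>> send_rows --targets '[{"hand": 0,"linear": [0,0,1],"delta_rot": [0,0,0]},{"hand": 0,"linear": [0,0,0],"delta_rot": [0,0,0]}]'

```text
t: 6.95
eef_pos: [0.5625, -0.0801, 0.0443]
ee_rot: [-3.066, -0.685, 0.0]
wrist_force: [0.0, 0.6, -0.6]
opening: 0.0003
gripper_force: 0.0
```

>>> send_rows --targets '[{"hand": 0,"linear": [0,0,1],"delta_rot": [0,0,0]},{"hand": 0,"linear": [0,0,0],"delta_rot": [0,0,0]}]'

```text
t: 7.15
eef_pos: [0.5626, -0.0801, 0.0434]
ee_rot: [-3.066, -0.685, 0.0]
wrist_force: [0.1, -0.3, 0.0]
opening: 0.0002
gripper_force: 0.0
```

>>> send_rows --targets '[{"hand": 0,"linear": [0,0,1],"delta_rot": [0,0,0]},{"hand": 0,"linear": [0,0,0],"delta_rot": [0,0,0]}]'

```text
t: 7.35
eef_pos: [0.5626, -0.0801, 0.0424]
ee_rot: [3.066, 0.685, -0.0]
wrist_force: [-0.5, 0.3, 0.2]
opening: -0.0001
gripper_force: 0.0
```

>>> send_rows --targets '[{"hand": 0,"linear": [0,0,1],"delta_rot": [0,0,0]},{"hand": 0,"linear": [0,0,0],"delta_rot": [0,0,0]}]'

```text
t: 7.55
eef_pos: [0.5626, -0.0801, 0.0414]
ee_rot: [-3.066, -0.685, 0.0]
wrist_force: [-1.2, 0.2, -0.6]
opening: -0.0
gripper_force: 0.0
```

>>> send_rows --targets '[{"hand": 0,"linear": [0,0,1],"delta_rot": [0,0,0]},{"hand": 0,"linear": [0,0,0],"delta_rot": [0,0,0]}]'

```text
t: 7.75
eef_pos: [0.5626, -0.0801, 0.0403]
ee_rot: [-3.066, -0.685, 0.0]
wrist_force: [0.2, -0.3, -0.2]
opening: 0.0005
gripper_force: 0.0
```

```bash
python3 - <<'E'
from h import *
o=env.get_obs();print(o['wrist_force'],o['eef_pos'])
a,m=grab('scene','sc6.png')
# hub & strip tracks
w,mw=grab('wrist','w6.png')
for n,x in (('scene',a),('wrist',w)):
    mm=env.camera_model(n); print(n,proj(mm,[.571,-.077,.076]),proj(mm,[.571,-.077,o['eef_pos'][2]+.037]))
print(a[160:205,212:228].mean(2).astype(int))
E
```

```text
[ 0.16440442 -0.2659471  -0.17963272] [ 0.56256245 -0.0800986   0.04034587]
scene (np.float64(221.05794721718573), np.float64(195.30596908561947)) (np.float64(221.01361882282288), np.float64(194.78810497516892))
wrist (np.float64(279.3958719579757), np.float64(248.6623799305856)) (np.float64(279.42204250180527), np.float64(249.74201598777518))
[[ 34  34  33  33  32  34  36  35  35  32  32  32  32  33  33  35]
 [ 31  31  32  32  31  34  35  34  34  33  33  34  34  34  35  40]
 [ 32  32  33  34  34  36  35  36  35  34  34  34  35  34  38  55]
 [ 34  34  34  35  34  34  35  35  34  33  34  35  34  34  45  65]
 [ 34  34  34  33  36  34  35  34  34  34  33  33  35  36  47  62]
 [ 34  35  34  35  34  36  32  32  33  32  34  34  33  35  41  47]
 [ 33  35  35  35  35  36  37  32  31  31  33  35  33  34  36  36]
 [ 33  34  34  34  36  37  36  31  30  31  34  34  34  34  35  34]
 [ 31  35  34  34  34  35  34  32  30  31  34  34  35  35  35  33]
 [ 30  34  34  35  34  35  34  34  32  31  32  35  34  33  35  31]
 [ 29  33  35  34  34  34  33  34  34  30  30  32  31  31  31  32]
 [ 30  33  34  33
[... 1561 characters left out ...]
  69  79  89  62  27  17  17]
 [ 36  24  18  18  26  55  87  97  77  43  39  42  32  20  18  20]
 [ 59  42  32  21  20  27  41  43  35  22  19  19  17  18  18  19]
 [ 75  63  53  37  30  23  22  18  18  16  19  18  18  18  20  19]
 [ 80  71  65  57  52  36  31  27  26  22  22  20  20  19  18  18]
 [ 79  69  69  69  68  55  52  49  48  37  36  32  32  28  25  26]
 [ 76  65  67  70  73  64  66  64  65  57  58  50  48  43  43  45]
 [ 63  57  61  65  71  68  71  67  70  65  71  60  60  53  56  61]
 [ 53  56  61  63  64  63  68  68  72  68  72  59  59  56  62  68]
 [ 57  70  79  72  59  55  60  64  70  65  66  56  56  55  62  67]
 [ 67  84  88  72  56  52  53  56  61  59  58  56  58  55  58  62]]
```

The strip end now sits at scene row 195, where the dial surface should be, so I'll use fine steps.

>>> send_rows --targets '[{"hand": 0,"linear": [0,0,0.7],"delta_rot": [0,0,0]},{"hand": 0,"linear": [0,0,0],"delta_rot": [0,0,0]}]'

```text
t: 8.05
eef_pos: [0.5626, -0.0801, 0.0397]
ee_rot: [3.066, 0.685, -0.0]
wrist_force: [0.1, -0.2, -0.9]
opening: -0.0005
gripper_force: 0.0
```

>>> send_rows --targets '[{"hand": 0,"linear": [0,0,0.7],"delta_rot": [0,0,0]},{"hand": 0,"linear": [0,0,0],"delta_rot": [0,0,0]}]'

```text
t: 8.25
eef_pos: [0.5626, -0.0801, 0.039]
ee_rot: [3.066, 0.685, -0.0]
wrist_force: [-0.0, 0.7, 0.4]
opening: 0.0002
gripper_force: 0.0
```

>>> send_rows --targets '[{"hand": 0,"linear": [0,0,0.7],"delta_rot": [0,0,0]},{"hand": 0,"linear": [0,0,0],"delta_rot": [0,0,0]}]'

```text
t: 8.45
eef_pos: [0.5628, -0.0801, 0.0388]
ee_rot: [3.066, 0.685, 0.001]
wrist_force: [-0.9, 0.9, 3.0]
opening: 0.0001
gripper_force: 1.9
```

Contact, with 3 N at reported z 0.0388. I'll build up to about 12 N.

>>> send_rows --targets '[{"hand": 0,"linear": [0,0,0.7],"delta_rot": [0,0,0]},{"hand": 0,"linear": [0,0,0],"delta_rot": [0,0,0]}]'

```text
t: 8.65
eef_pos: [0.5628, -0.08, 0.0387]
ee_rot: [3.066, 0.685, 0.001]
wrist_force: [-3.0, 0.9, 8.1]
opening: 0.0001
gripper_force: 4.5
```

>>> send_rows --targets '[{"hand": 0,"linear": [0,0,0.5],"delta_rot": [0,0,0]},{"hand": 0,"linear": [0,0,0],"delta_rot": [0,0,0]}]'

```text
t: 8.85
eef_pos: [0.5629, -0.08, 0.0387]
ee_rot: [3.065, 0.685, 0.002]
wrist_force: [-3.2, 1.5, 12.4]
opening: 0.0001
gripper_force: 6.1
```

>>> send_rows --targets '[{"hand": 0,"linear": [-2.34,1.25,0],"delta_rot": [0,0,0.07]},{"hand": 0,"linear": [-2.34,1.25,0],"delta_rot": [0,0,0.07]},{"hand": 0,"linear": [-2.34,1.25,0],"delta_rot": [0,0,0.07]},{"hand": 0,"linear": [-2.34,1.25,0],"delta_rot": [0,0,0.07]},{"hand": 0,"linear": [-2.34,1.25,0],"delta_rot": [0,0,0.07]},{"hand": 0,"linear": [-2.34,1.25,0],"delta_rot": [0,0,0.07]},{"hand": 0,"linear": [-2.34,1.25,0],"delta_rot": [0,0,0.07]},{"hand": 0,"linear": [-2.34,1.25,0],"delta_rot": [0,0,0.07]},{"hand": 0,"linear": [0,0,0],"delta_rot": [0,0,0]}]'

```text
t: 9.75
eef_pos: [0.5472, -0.093, 0.0387]
ee_rot: [-3.135, 0.192, -0.004]
wrist_force: [-0.7, 3.9, 9.6]
opening: 0.0001
gripper_force: 5.3
```

```bash
cat >> h.py <<'E'
def pointer(f):
    w,m=grab('wrist',f); C=np.array([.5315,-.059,.076]); g=w.min(2).astype(np.float32); best=[]
    for a in np.radians(np.arange(0,360,1)):
        best.append(np.mean([g[int(round(v)),int(round(u))] if 0<=v<420 and 0<=u<560 else 0 for r in (.026,.030,.034,.038,.042) for u,v in [proj(m,C+r*np.array([np.cos(a),np.sin(a),0]))]]))
    b=np.array(best);t=[i for i in range(360) if b[i]>.7*b.max()];print('line world deg (bar ~25.5):',t,b.max())
E
python3 - <<'E'
from h import *
pointer('w7.png');print(env.get_obs()['wrist_force'])
E
```

```text
line world deg (bar ~25.5): [52, 53, 54, 55, 56, 57, 58] 212.8
[-1.19579604  3.44772334 10.91082923]
```

The line has turned from about 86° to 55°, which is one click. Now the second.

>>> send_rows --targets '[{"hand": 0,"linear": [-2.34,1.25,0.1],"delta_rot": [0,0,0.07]},{"hand": 0,"linear": [-2.34,1.25,0],"delta_rot": [0,0,0.07]},{"hand": 0,"linear": [-2.34,1.25,0],"delta_rot": [0,0,0.07]},{"hand": 0,"linear": [-2.34,1.25,0],"delta_rot": [0,0,0.07]},{"hand": 0,"linear": [-2.34,1.25,0],"delta_rot": [0,0,0.07]},{"hand": 0,"linear": [-2.34,1.25,0],"delta_rot": [0,0,0.07]},{"hand": 0,"linear": [-2.34,1.25,0],"delta_rot": [0,0,0.07]},{"hand": 0,"linear": [-1.17,0.6,0],"delta_rot": [0,0,0.035]},{"hand": 0,"linear": [0,0,0],"delta_rot": [0,0,0]}]'

```text
t: 10.7
eef_pos: [0.5285, -0.0961, 0.0387]
ee_rot: [-2.978, 0.998, -0.006]
wrist_force: [0.6, 2.5, 10.3]
opening: -0.0
gripper_force: 5.0
```

```bash
python3 - <<'E'
from h import *
pointer('w8.png');print(env.get_obs()['wrist_force'])
E
```

```text
line world deg (bar ~25.5): [25, 26, 27, 28, 29, 30] 220.4
[-0.71914348  3.24795484 10.45428052]
```

>>> send_rows --targets '[{"hand": 0,"linear": [0,0,-5],"delta_rot": [0,0,0]},{"hand": 0,"linear": [0,0,-20],"delta_rot": [0,0,0]},{"hand": 0,"linear": [0,0,-25],"delta_rot": [0,0,0]},{"hand": 0,"linear": [0,0,0],"delta_rot": [0,0,0]}]'

```text
t: 11.15
eef_pos: [0.5289, -0.0968, 0.09]
ee_rot: [2.979, -0.996, 0.009]
wrist_force: [0.5, -0.4, 0.9]
opening: 0.0002
gripper_force: 0.0
```

```bash
python3 - <<'E'
from h import *
from scipy.spatial.transform import Rotation as R
pointer('w9.png');o=env.get_obs();print(o['eef_pos'],R.from_rotvec(o['ee_rot']).as_matrix().round(3))
im,m=grab('top','top2.png');im=im[:,:,::-1]
g=cv2.cvtColor(im,cv2.COLOR_BGR2GRAY);hsv=cv2.cvtColor(im,cv2.COLOR_BGR2HSV)
cv2.imwrite('pics/c6.png',np.vstack([cv2.resize(im[170:290,280:440],(480,360))]))
roi=np.zeros_like(g);roi[160:292,275:440]=255
for nm,q,z in (('dark',(g<75)&(hsv[...,1]<80)&(roi>0),.069),('white',(g>170)&(hsv[...,1]<60)&(roi>0),.066)):
    n,l,s,ce=cv2.connectedComponentsWithStats(q.astype(np.uint8))
    for i in range(1,n):
        if s[i,4]>10: print(nm,s[i],ce[i].round(1),onz(m,*ce[i],z)[:2])
E
```

```text
line world deg (bar ~25.5): [24, 25, 26, 27, 28, 29, 30] 219.8
[ 0.52789667 -0.09647579  0.08836234] [[ 0.799 -0.601  0.003]
 [-0.601 -0.799 -0.001]
 [ 0.003 -0.001 -1.   ]]
dark [371 193   9   8  52] [374.9 196.5] [ 0.63206151 -0.16413569]
dark [ 309  199   44   93 1156] [328.1 240.5] [ 0.52203832 -0.05164484]
dark [396 264   9  10  47] [399.7 267.8] [ 0.46086432 -0.22477784]
white [389 175  20  23 247] [398.7 185.9] [ 0.66015892 -0.22294789]
white [343 204  18  38 329] [351.9 222.5] [ 0.56730839 -0.1091834 ]
white [316 207   6   8  26] [318.6 209.9] [ 0.59632799 -0.02763581]
white [ 354  209   58   51 1898] [383.2 234.1] [ 0.54091928 -0.18543083]
white [406 226  19  39 334] [416.  245.5] [ 0.51529425 -0.26491673]
white [336 250   9  19 110] [340.1 258.7] [ 0.47894719 -0.08149815]
white [401 273   8  19 105] [404.8 282.2] [ 0.4266166  -0.23782583]
white [330 286  10   6  45] [334.6 289. ] [ 0.40616163 -0.06950432]
```

View pics/w9.png

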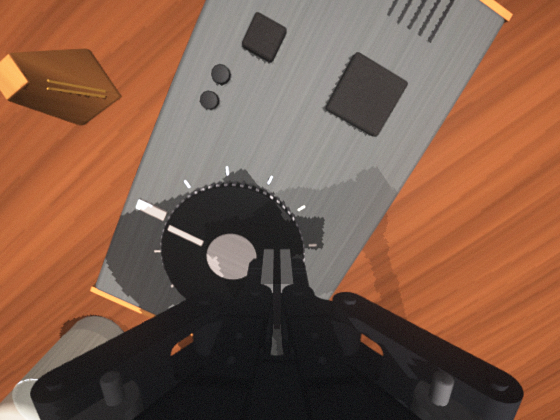

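The line (185,235) is collinear with the bar (150,211), so the dial is in the right click. The unit has not moved. Now to the start pad, at about (0.565, -0.196).

>>> send_rows --targets '[{"hand": 0,"linear": [22.4,14.3,0],"delta_rot": [0,0,0]},{"hand": 0,"linear": [22.4,14.3,0],"delta_rot": [0,0,0]},{"hand": 0,"linear": [22.4,14.3,0],"delta_rot": [0,0,0]},{"hand": 0,"linear": [22.4,14.3,0],"delta_rot": [0,0,0]},{"hand": 0,"linear": [0,0,20],"delta_rot": [0,0,0]},{"hand": 0,"linear": [0,0,20],"delta_rot": [0,0,0]},{"hand": 0,"linear": [0,0,8],"delta_rot": [0,0,0]},{"hand": 0,"linear": [0,0,0],"delta_rot": [0,0,0]}]'

```text
t: 12.05
eef_pos: [0.5628, -0.195, 0.037]
ee_rot: [-2.979, 0.996, 0.007]
wrist_force: [-1.0, 0.2, 0.7]
opening: -0.0003
gripper_force: 0.0
```

```bash
python3 - <<'E'
from h import *
o=env.get_obs();w,m=grab('wrist','w10.png');print(proj(m,[.565,-.196,.069]))
g=w.max(2);c=((g<75)).astype(np.uint8)[:260]
n,l,s,ce=cv2.connectedComponentsWithStats(c)
print([(list(map(int,s[i])),ce[i].round(1),onz(m,*ce[i],.069)) for i in range(n) if s[i,4]>300])
cv2.imwrite('pics/c7.png',w[:,:,::-1])
E
```

```text
(np.float64(276.36291902537806), np.float64(255.70084812156455))
[([0, 0, 560, 260, 135820], array([284.5, 122.3]), array([ 0.61863523, -0.24113793,  0.069     ])), ([125, 164, 54, 55, 1871], array([151.7, 190.7]), array([ 0.63270224, -0.16675155,  0.069     ])), ([180, 203, 173, 57, 5913], array([262.1, 239. ]), array([ 0.57747506, -0.19583706,  0.069     ])), ([64, 217, 61, 43, 1224], array([100.1, 240.2]), array([ 0.63005215, -0.12407162,  0.069     ]))]
```

View pics/c7.png

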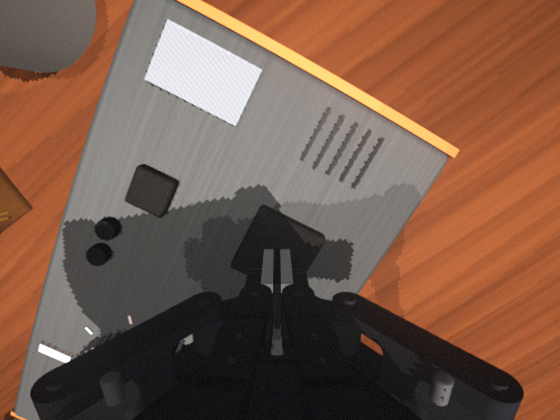

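The fingertips (277,250) are over the start pad, well away from the stop pad at (152,190). Pressing.

>>> send_rows --targets '[{"hand": 0,"linear": [0,0,3],"delta_rot": [0,0,0]},{"hand": 0,"linear": [0,0,2],"delta_rot": [0,0,0]},{"hand": 0,"linear": [0,0,2],"delta_rot": [0,0,0]},{"hand": 0,"linear": [0,0,0],"delta_rot": [0,0,0]}]'

```text
t: 12.5
eef_pos: [0.5642, -0.1956, 0.0322]
ee_rot: [2.98, -0.996, 0.0]
wrist_force: [-0.1, -0.6, 0.5]
opening: -0.0002
gripper_force: 0.0
```

>>> send_rows --targets '[{"hand": 0,"linear": [0,0,1],"delta_rot": [0,0,0]},{"hand": 0,"linear": [0,0,1],"delta_rot": [0,0,0]},{"hand": 0,"linear": [0,0,0],"delta_rot": [0,0,0]}]'

```text
t: 12.8
eef_pos: [0.5643, -0.1957, 0.0303]
ee_rot: [2.979, -0.996, 0.001]
wrist_force: [-0.9, 0.5, 2.0]
opening: -0.0001
gripper_force: 1.0
```

>>> send_rows --targets '[{"hand": 0,"linear": [0,0,1.5],"delta_rot": [0,0,0]},{"hand": 0,"linear": [0,0,1.5],"delta_rot": [0,0,0]},{"hand": 0,"linear": [0,0,0],"delta_rot": [0,0,0]}]'

```text
t: 13.1
eef_pos: [0.5643, -0.1958, 0.0272]
ee_rot: [2.979, -0.996, 0.001]
wrist_force: [-0.2, -0.5, 4.7]
opening: 0.0003
gripper_force: 2.3
```

>>> send_rows --targets '[{"hand": 0,"linear": [0,0,1],"delta_rot": [0,0,0]},{"hand": 0,"linear": [0,0,1],"delta_rot": [0,0,0]},{"hand": 0,"linear": [0,0,0],"delta_rot": [0,0,0]}]'

```text
t: 13.4
eef_pos: [0.5644, -0.1958, 0.0266]
ee_rot: [2.979, -0.996, 0.002]
wrist_force: [-2.9, 2.8, 13.4]
opening: 0.0001
gripper_force: 6.8
```

The pad is bottomed at 13 N. Now lift clear, check, and hand in.

>>> send_rows --targets '[{"hand": 0,"linear": [0,0,0],"delta_rot": [0,0,0]},{"hand": 0,"linear": [0,0,-5],"delta_rot": [0,0,0]},{"hand": 0,"linear": [0,0,-20],"delta_rot": [0,0,0]},{"hand": 0,"linear": [0,0,-40],"delta_rot": [0,0,0]},{"hand": 0,"linear": [0,0,-40],"delta_rot": [0,0,0]},{"hand": 0,"linear": [0,0,0],"delta_rot": [0,0,0]},{"hand": 0,"linear": [0,0,0],"delta_rot": [0,0,0]},{"hand": 0,"linear": [0,0,0],"delta_rot": [0,0,0]}]'

```text
t: 14.2
eef_pos: [0.5633, -0.1953, 0.1286]
ee_rot: [-2.979, 0.996, 0.004]
wrist_force: [-0.2, 0.5, -0.2]
opening: -0.0001
gripper_force: 0.0
```

```bash
python3 - <<'E'
from h import *
pointer('w11.png');print(env.get_obs()['wrist_force'],env.get_obs()['t']);print(env.finish_job())
E
```

```text
line world deg (bar ~25.5): [24, 25, 26, 27, 28, 29] 225.0
[-0.12169964 -0.65230818  0.43131753] 14.25
the job is handed in; nothing more can be done
None
```

The dial was turned two clicks to the long bar, the start pad was pressed to the bottom (13 N) and released, and the job was handed in at 14.25 s; no verdict was returned.

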